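Ballast a lamp base and snap its cover on

ROBOT

A 6-joint arm with a two-finger parallel gripper is mounted at the origin on the work surface. World frame = base frame: x ahead of the robot, y to its left, z up, the work surface at z = 0. Lengths are in mm, angles in degrees, forces in N, time in s.
With the tool pointing down it reaches from about 275 to 725 mm from the base axis. Payload 5.6 kg.
Tool frame: the origin (TCP) lies on the centre line of the jaws, within the pads' length; the fingertips stand arm.tip_reach ahead of it and the grasp point (between the pads) lies 2 mm behind it (arm.tip_reach is the distance from the TCP to the fingertips, in mm); z points along the fingers, y is the line along which they close (so a half turn about z gives the same grasp; the last joint's range is limited). The gripper opens to 85 mm and grips with 20 to 120 N. Pads are 22 mm wide; open, the fingers measure 114 mm over their backs; the gripper's body (76 mm by 85 mm) begins 54 mm behind the grasp point. The pads swing forward as they close: fully open they stand 13 mm farther back than shut.
Start: joints at [82.082, 14.616, 6.199, 0, -81.583, -16.306], TCP at [225.647, 501.574, 248.283] pointing down, gripper open.
Joint ranges: [-168.99, 168.99], [-69.2, 112.95], [-62.41, 85.93], [-164.36, 98.24], [-168.68, -3.75], [-174.98, 174.98]. Speed limits (degrees/s): [147.25, 147.25, 180, 180, 180, 180].

INTERFACE

Orientations are given as [roll, pitch, yaw] about the fixed x, y, z axes, in that order (R = Rz(yaw) Ry(pitch) Rx(roll)).
In Python, from station import arm, effector, solver, eyes, order, status gives the robot as it stands. Calls block until the motion is done:
- arm.goto(position, orientation): joint-space move of the TCP to a pose.
- arm.move_l(position, rot=None, rate=150, contact_N=None): straight line of the TCP; rot=None keeps the orientation; rate is the mean speed in mm/s. With contact_N (N) it stops when the force on the tool has changed by that much, and returns True; else False.
- arm.movej(angles): joint-space move.
- effector.move_gripper(opening, grip_force=None): finger opening in mm; grip_force is the grip in N (None keeps the last); returns when the fingers have stopped.
- arm.pause(seconds).
- solver.solve_ik(position, orientation): joint angles nearest the present ones, or None.
- eyes.camera(name): name is "side" or "top" or "wrist"; returns the picture (480x640x3 uint8, red, green, blue); there is no depth.
- eyes.calibration(name): a dict with "K" (3x3 intrinsics, pixels), "k1" (the pictures are not rectified: a ray, as slopes to the right and down, at radius r is drawn at 1 + k1 r^2 times it, then the intrinsics apply), "R" (3x3) and "t" (3): a world point X has camera coordinates R X + t. Camera axes: x right, y down, z forward; pixel columns grow to the right and rows downward; lengths in mm; the calibration is good to about 2 mm. A picture is of the moment at which its call begins: read the wrist's pose just before it. calibration takes no time and is no camera call; for the wrist camera it gives the pose at the moment of the call.
A pose or a line that the arm cannot do raises arm.IKError and nothing moves.
- order.job_done(): hands the job in; it is judged then, once.
Readings, each from a call of its own:
- status.read_clock(): time.
- status.read_joints(): joint angles.
- status.read_qvel(): joint speeds.
- status.read_joint_torque(): joint torques, N m.
- status.read_tool_pos(): TCP position.
- status.read_tcp_rot(): TCP orientation.
- status.read_contact_force(): force on the tool from outside, world axes, zero at the start.
- status.read_torque(): the same for the moment, N m.
- status.read_gripper_width(): finger opening in mm.
- status.read_finger_force(): force on a finger pad.
Only numpy, scipy, OpenCV 4.12 (cv2) and the standard library are available. Lean on these libraries where they do the work, as an engineer would, in place of code of your own. Each camera call takes 0.05 s, during which the arm holds its last target. There are 200 camera calls.

TASK

Carry the blue scoop tray by its black tab to the open white lamp base, tip it so that all three brass ballast slugs slide into the base's well, and set the empty tray back down flat on the bench. Then put the white cover on the base and press it down by its orange rib until it snaps past the catches and sits fully home; the program finishes while still holding the rib and pressing the cover firmly down. Leave everything else on the bench where it is.

Things in the scene. Friction and masses are not known exactly. Their poses are not given: they have to be found in the camera images.
- base: white lamp base, an open box fixed to the bench between two dark toe clamps (14 mm high, on its long sides). 130 mm along its x, 94 along its y, 70 high; walls 5 mm, well 120 x 84 mm inside, 64 mm deep. Origin at the centre of its underside
- mouth (a point): centre of the base's mouth, level with the top of its rim (70 mm above the bench); axes as the base's
- seal: the black rubber seal, the top 3 mm of the base's wall all round, on which the plate of the cover comes to rest; its origin is that of the base
- catch_a (a joint): orange rounded spring catch in the middle of the end wall at the base's +x: stands 4.5 mm into the well, 10 mm below the rim. Value: how far it is pushed outward (m), 0 at rest; about 0.003 as a barb passes
- catch_b (a joint): the same catch in the end wall at the base's -x
- cover: loose white cover, 90 g: plate 130 (its x) x 94 (y) x 5 mm, orange rib on top, and under each short end (x = +-53.5 mm) a full-width leg with a rounded barb, reaching 24 mm below the plate. Origin level with the lowest points of the legs, on which it starts standing, rib up. The legs enter the well with 1.5 mm to spare each way along x, 2 mm along y; either way round fits
- cover_grip (a point): centre of the cover's rib: 12 mm thick (cover's x), 60 long (y), 28 high, centre 14 mm above the plate's top, 43 mm above the cover's origin. Home, it is 19 mm above the mouth. Pressed down, the barbs meet the catches 16 mm above home, the push grows to some 10 to 15 N, drops suddenly 9 mm above home, and rises again when the plate meets the seal
- tray: loose blue scoop tray, 0.13 kg, 140 mm long (its x), 74 mm wide, floor 4 mm, walls 26 mm high at both sides and the back; its front end (-x), the nose, is open; an upright tab stands at the back (+x). Origin at the middle of its underside. The slugs slide when it is tipped nose-down by more than about 20 degrees; 40 degrees empties it
- tray_tab (a point): grasp point on the tray's black tab: tab 14 mm thick (tray's x), 50 mm wide (y), its top 20 mm above this point, which is 56 mm above the tray's underside and 63 mm behind its origin; axes as the tray's
- tray_nose (a point): middle of the tray's open front edge, on the top of its floor: 133 mm in front of the tab point (tray's -x) and 52 mm below it
- slug0: brass ballast slug, a cylinder 22 mm across and 16 mm high, 45 g, standing loose in the tray; origin at its centre
- slug1: brass ballast slug, a cylinder 22 mm across and 16 mm high, 45 g, standing loose in the tray; origin at its centre
- slug2: brass ballast slug, a cylinder 22 mm across and 16 mm high, 45 g, standing loose in the tray; origin at its centre
- tape_at (a point): bystander: roll of yellow tape, 66 mm across and 20 mm high, lying flat; point at the middle of its underside
- driver_at (a point): bystander: screwdriver 150 mm long lying on the bench; point near its middle, at the bench
- jar_at (a point): bystander: glass jar 60 mm across, 75 mm high; point at the middle of its underside
- tube_at (a point): bystander: white lamp tube 22 mm thick, 200 mm long, lying on the bench; point at its middle, at the bench
- block_at (a point): bystander: wooden block 70 x 45 x 35 mm; point at the middle of its underside
- mug_at (a point): bystander: blue mug 80 mm across, 85 mm high; point at the middle of its underside
Mind the look-alikes: they are no part of the job. What is shaped like the cover but green is not meant.

How it is judged (in metres and radians):
On the way, in this order (a step that is already met when the one before it is completed fails the run):
1. the tray is held up and tipped nose-down near the base (angle between tray_tab's own z axis and vertical above 0.2 rad and height (world z) of tray_tab above 0.1 m and horizontal distance between tray_nose and mouth below 0.12 m), for 0.02 s.
2. all three slugs are in the well, the cover not yet on (x of slug0 in the frame of mouth between -0.058 and 0.058 m and y of slug0 in the frame of mouth between -0.04 and 0.04 m and z of each of slug0, slug1, slug2 in the frame of mouth below -0.012 m and x of slug1 in the frame of mouth between -0.058 and 0.058 m and y of slug1 in the frame of mouth between -0.04 and 0.04 m and x of slug2 in the frame of mouth between -0.058 and 0.058 m and y of slug2 in the frame of mouth between -0.04 and 0.04 m and horizontal distance between cover_grip and mouth above 0.08 m), for 0.2 s.
3. the empty tray stands flat on the bench, let go, the cover not yet on (height (world z) of tray_tab below 0.062 m and height (world z) of tray_nose below 0.012 m and angle between tray_tab's own z axis and vertical below 0.1 rad and contact force between the fingers and tray below 0.2 N and horizontal distance between cover_grip and mouth above 0.08 m), for 0.2 s.
4. the cover has snapped past the catches and is home on the base (z of cover_grip in the frame of mouth below 0.0215 m and horizontal distance between cover_grip and mouth below 0.005 m and angle between the z axis of cover_grip and the z axis of mouth, either way round below 0.05 rad and angle between the x axis of cover_grip and the x axis of mouth, either way round below 0.08 rad), for 0.1 s.
At the end, for the whole second after the job is handed in: All slugs lie in the well; the tray stands flat on the bench (0.1 rad, 8 mm); the cover is home (2.5 mm in height, 5 mm sideways, 0.05 rad of level) and the fingers still press it on the seal with more than 5 N through the last second (all of step 4 and x of slug0 in the frame of mouth between -0.058 and 0.058 m and y of slug0 in the frame of mouth between -0.04 and 0.04 m and z of each of slug0, slug1, slug2 in the frame of mouth below -0.012 m and x of slug1 in the frame of mouth between -0.058 and 0.058 m and y of slug1 in the frame of mouth between -0.04 and 0.04 m and x of slug2 in the frame of mouth between -0.058 and 0.058 m and y of slug2 in the frame of mouth between -0.04 and 0.04 m and height (world z) of tray_tab below 0.062 m and height (world z) of tray_nose below 0.012 m and angle between tray_tab's own z axis and vertical below 0.1 rad and contact force between cover and seal above 5 N and contact force between the fingers and cover above 2 N); the arm keeps its last pose, push and grip.
It fails at once if a bystander was pushed aside by more than 30 mm (distance of any of tape_at, driver_at, jar_at, tube_at, block_at, mug_at from where it was at the start of the episode above 0.03 m).
It also fails if it takes over 72 s, if anything falls off the work surface, if the arm or the gripper's body presses on something with over 40 N, if the wrist force passes 120 N, or if a joint passes its speed limit or range.

## Working session

There is one attempt and no reset: what is moved stays moved. The work goes in short steps, each a Python script; the robot and the scene stay as the last script left them, time stands still between calls to the robot, and variables do not carry over. Pictures are saved under pics/ and viewed, at most 10 in all, crops included, and the job is handed in when it is done.

```bash
mkdir -p pics; ls; python3 - <<'E'
from station import arm,eyes,status
import cv2
for n in("top","side"):
    cv2.imwrite(f"pics/{n}0.png",eyes.camera(n)[:,:,::-1]); c=eyes.calibration(n); print(n,c)
print(arm.tip_reach,status.read_tcp_rot(),status.read_clock())
E
```

```text
pics
top {'K': array([[474.2323816 ,   0.        , 317.21934106],
       [  0.        , 474.2323816 , 239.68911266],
       [  0.        ,   0.        ,   1.        ]]), 'k1': -0.08180308701479932, 'R': array([[-2.63836515e-02, -9.99646883e-01, -3.16433730e-03],
       [-9.90330505e-01,  2.65687735e-02, -1.36160167e-01],
       [ 1.36196159e-01, -4.58662646e-04, -9.90681783e-01]]), 't': array([  16.94191265,  565.24335047, 1012.95562326])}
side {'K': array([[472.78147333,   0.        , 312.61534618],
       [  0.        , 472.78147333, 240.09856926],
       [  0.        ,   0.        ,   1.        ]]), 'k1': -0.1007847263474534, 'R': array([[ 0.94941361, -0.31372609,  0.01377476],
       [-0.15900318, -0.51808372, -0.84042087],
       [ 0.27079843,  0.79571678, -0.54175918]]), 't': array([-541.59985935,  159.21450324,  849.55273557])}
17.0 [ 1.79902126e+02 -3.92730805e-03 -2.42290947e+01] 0.1
```

View pics/top0.png

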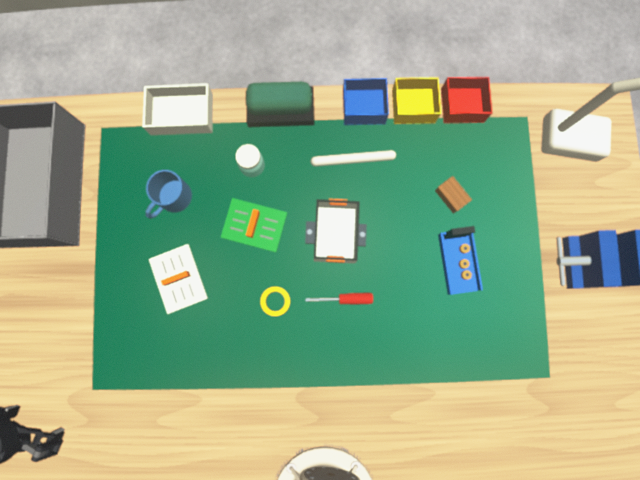

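View pics/side0.png

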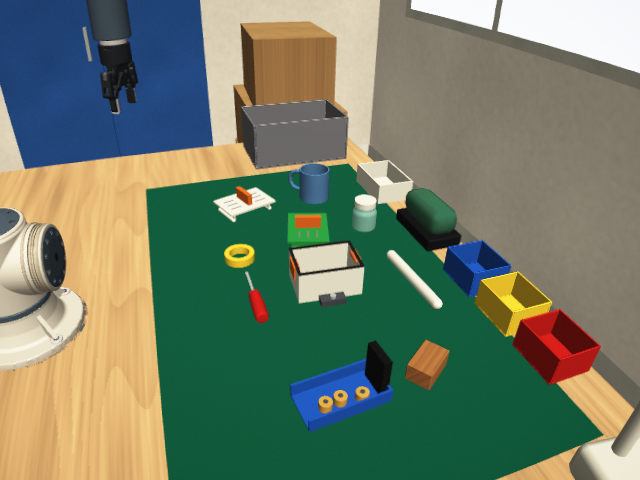

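The top view shows the base at (337,231) with its catches at (338,202) and (337,259), so its long axis runs along world x. The tray is at (461,264), with its tab at (461,232) and its nose toward the robot. Two things are cover-shaped: the white one with its orange rib at (176,278), and the green one at (254,225). Only the white one fits the description. I'll confirm that in a crop.

```bash
cat > h.py <<'E'
import numpy as np, cv2
from station import arm,effector,solver,eyes,order,status
def unproj(c,px,z):
    k=c["k1"];d=np.array([k,0,0,0,0.])
    u=cv2.undistortPoints(np.array(px,float).reshape(-1,1,2),c["K"],d)[:,0]
    R,t=c["R"],c["t"];C=-R.T@t;D=np.c_[u,np.ones(len(u))]@R
    return C+D*((z-C[2])/D[:,2])[:,None]
def proj(c,X):
    return cv2.projectPoints(np.array(X,float).reshape(-1,3),cv2.Rodrigues(c["R"])[0],c["t"],c["K"],np.array([c["k1"],0,0,0,0.]))[0][:,0]
def snap(n,f):
    c=eyes.calibration(n);im=eyes.camera(n)[:,:,::-1].copy();cv2.imwrite(f"pics/{f}.png",im);np.savez(f"pics/{f}.npz",**c);return im,c
E
python3 - <<'E'
from h import *
c=eyes.calibration("top")
for n,p,z in(("base",(337,231),70),("rib",(176,278),57),("tab",(461,232),76),("nose",(465,292),4),("block",(454,194),35)):print(n,unproj(c,[p],z)[0].round(0))
w=eyes.calibration("wrist");C=-w["R"].T@w["t"];T=status.read_tool_pos();print(w["K"][0,0],w["k1"],C-T,w["R"].round(2).tolist())
im=cv2.imread("pics/top0.png")[190:320,140:300];cv2.imwrite("pics/crop.png",cv2.resize(im,None,fx=4,fy=4,interpolation=2))
E
```

```text
base [579. -41.  70.]
rib [487. 311.  57.]
tab [ 569. -309.   76.]
nose [ 441. -331.    4.]
block [ 662. -311.   35.]
381.0752692199297 -0.07909209127068913 [ 67.27560298 -30.48387621 127.07405127] [[-0.41, -0.91, 0.0], [-0.87, 0.39, 0.29], [-0.26, 0.12, -0.96]]
```

View pics/crop.png

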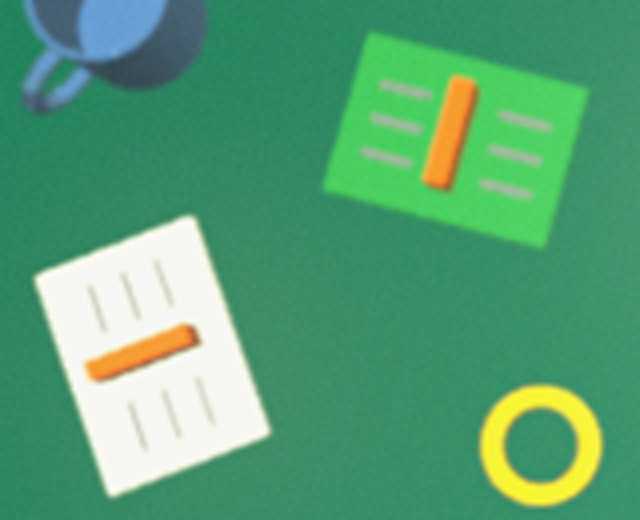

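The crop confirms it: the white plate with the orange rib, crop (142,352), is the cover. The green one at crop (450,133) is the look-alike and stays put. Next come wrist looks at the cover, base and tray, after an IK check of the whole plan.

```bash
cat >> h.py <<'E'
from scipy.spatial.transform import Rotation as Ro
def tilt(yaw,th):  # tool down with y along object x (=yaw+90 deg), then nose-down tilt th
    a=np.radians(yaw+180); ax=np.array([np.cos(a),np.sin(a),0])
    return (Ro.from_rotvec(-np.radians(th)*ax)*Ro.from_euler('xyz',[180,0,yaw],degrees=True)).as_euler('xyz',degrees=True)
E
python3 - <<'E'
from h import *
for n,p,r in(("cov",[487,311,200],[180,0,-70]),("base",[579,-41,200],[180,0,-90]),("tray",[550,-312,200],[180,0,-80]),("trayg",[569,-309,57],[180,0,-80]),("pour0",[730,-41,200],[180,0,-90]),("pour40",[674,-41,205],tilt(-90,40)),("pour45",[674,-41,210],tilt(-90,45)),("covpress",[579,-41,90],[180,0,-90])):
    q=solver.solve_ik(p,r); print(n,np.round(r,1),None if q is None else np.round(q,0))
ims=[]
for n,p,y in(("cov",[487,311,200],-70),("base",[579,-41,220],-90),("tray",[530,-315,200],-80)):
    arm.goto(p,[180,0,y]); arm.pause(.3); ims.append(snap("wrist","w_"+n)[0])
print(status.read_clock())
cv2.imwrite("pics/m.png",cv2.resize(np.vstack([np.hstack(ims[:2]),np.hstack([ims[2],ims[2]*0])]),(800,600),interpolation=cv2.INTER_AREA))
E
```

```text
cov [180   0 -70] [ 48.  19.   5.   0. -76. -28.]
base [180   0 -90] [ 11.  19.   5.   0. -76. -11.]
tray [180   0 -80] [-15.  25.  14.   0. -79.  25.]
trayg [180   0 -80] [-15.  32.   4.   0. -62.  25.]
pour0 [180   0 -90] [  9.  37.  35.   0. -87.  -9.]
pour40 [-140.    0.  -90.] [ 11.   8. -33.  36. -12. -44.]
pour45 [-135.   -0.  -90.] None
covpress [180   0 -90] [ 11.  23.  -5.   0. -62. -11.]
4.8417
```

View pics/m.png

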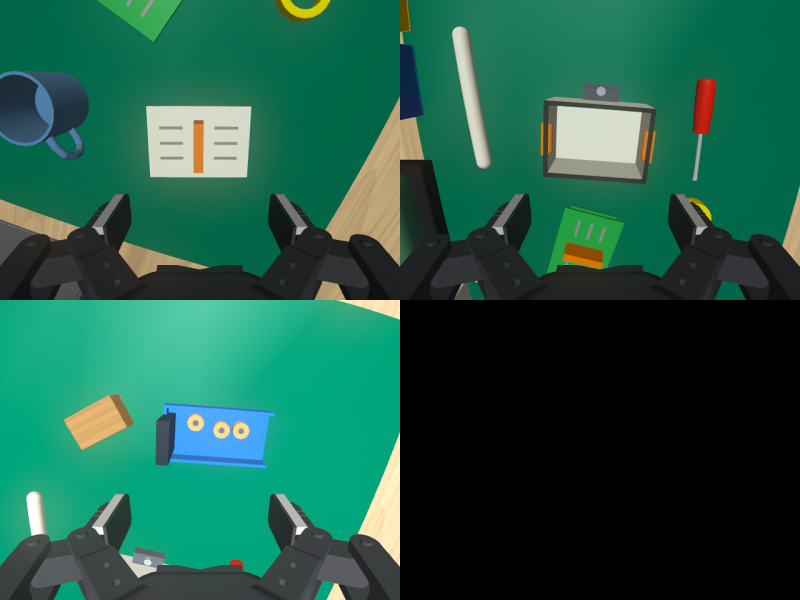

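The wrist views show the cover at mosaic (200,142), the base mouth at (598,142), and the tray at (215,435) with its tab at (165,440). I'll fit poses by matching projected silhouettes to masks. Tilting away from the robot runs close to a wrist limit, so I'll check IK for pouring with the nose toward +y.

```bash
cat >> h.py <<'E'
from scipy.optimize import minimize
def box(x0,x1,y0,y1,z0,z1): return np.array([[x,y,z] for x in(x0,x1) for y in(y0,y1) for z in(z0,z1)],float)
COVER=[box(-65,65,-47,47,24,29),box(-6,6,-30,30,29,57),box(-58,-49,-45,45,0,24),box(49,58,-45,45,0,24)]
RING=[box(-65,65,-47,47,69.5,70)]
TRAY=[box(-70,70,-37,37,0,4),box(-70,70,-37,-34,0,26),box(-70,70,34,37,0,26),box(56,70,-25,25,0,76)]
def render(c,M,p,s=4):
    m=np.zeros((480*2,640*2),np.uint8);a=np.radians(p[2]);Rz=np.array([[np.cos(a),-np.sin(a),0],[np.sin(a),np.cos(a),0],[0,0,1]])
    for b in M:
        q=proj(c,b@Rz.T+[p[0],p[1],0]);h=cv2.convexHull(q.astype(np.float32))
        cv2.fillConvexPoly(m,np.round((h+.5)*2*16).astype(int),255,shift=4)
    return m
def blob(mask,seed):
    n,l=cv2.connectedComponents(mask.astype(np.uint8));m=(l==l[seed[1],seed[0]]).astype(np.uint8)
    cs=cv2.findContours(m,cv2.RETR_EXTERNAL,cv2.CHAIN_APPROX_NONE)[0];f=np.zeros_like(m);cv2.drawContours(f,cs,-1,255,-1)
    return cv2.resize(f,None,fx=2,fy=2,interpolation=0)
def fit(c,M,mask,p0):
    iou=lambda p:-np.mean((r:=render(c,M,p)>0)&(m:=mask>0))/np.mean(r|m)
    r=minimize(iou,p0,method="Nelder-Mead",options=dict(initial_simplex=np.array(p0)+np.array([[0,0,0],[12,0,0],[0,12,0],[0,0,6]]),xatol=.05,fatol=1e-5))
    r=minimize(iou,r.x,method="Nelder-Mead",options=dict(initial_simplex=r.x+np.array([[0,0,0],[3,0,0],[0,3,0],[0,0,2]]),xatol=.05,fatol=1e-5))
    return r.x,-r.fun
def masks(im):
    b,g,r=[im[:,:,i].astype(int) for i in range(3)]
    return dict(ng=~((g>1.35*r)&(g>1.1*b)),dark=(im.max(2)<95)&~((g>1.35*r)&(g>1.1*b)))
E
python3 - <<'E'
from h import *
for n,M,seed,k,p0 in(("cov",COVER,(260,225),"ng",[487,311,20]),("base",RING,(232,225),"dark",[579,-41,0]),("tray",TRAY,(300,720-480-30),"ng",[507,-320,10])):
    im=cv2.imread(f"pics/w_{n}.png");c=dict(np.load(f"pics/w_{n}.npz"));c["k1"]=float(c["k1"])
    mk=masks(im)[k]
    if n=="base":
        ys,xs=np.nonzero(mk[160:300,225:415]); i=np.argmin(xs);seed=(xs[i]+225,ys[i]+160)
    m=blob(mk,seed);p,s=fit(c,M,m,p0);print(n,p.round(2),round(s,3),seed)
    o=cv2.resize(im,None,fx=2,fy=2)
    for mm,col in((m,(0,255,255)),(render(c,M,p),(255,0,255))): cv2.drawContours(o,cv2.findContours(mm,0,1)[0],-1,col,1)
    cv2.imwrite(f"pics/f_{n}.png",o[260:640,340:900])
a=[cv2.imread(f"pics/f_{n}.png") for n in("cov","base","tray")]
cv2.imwrite("pics/f.png",cv2.resize(np.vstack([np.hstack(a[:2]),np.hstack([a[2],a[2]*0])]),(800,543),interpolation=cv2.INTER_AREA))
for th,z in((0,150),(15,180),(40,200),(45,205)):
    print(th,tilt(-180,th).round(1),np.round(solver.solve_ik([579,-135,z],tilt(-180,th)),0))
E
```

```text
cov [487.12 314.53  19.95] 0.984 (260, 225)
base [582.07 -42.45  -4.43] 0.993 (np.int64(229), np.int64(195))
tray [ 509.46 -322.65    5.89] 0.981 (300, 210)
0 [ 180.    0. -180.] [  2.  22.   2.  -0. -70. -92.]
15 [-165.    0.  180.] [  10.   20.   -4.   16.  -70. -106.]
40 [-140.    0. -180.] [  20.   22.  -15.   39.  -73. -129.]
45 [-135.    0.  180.] [  22.   23.  -17.   43.  -75. -133.]
```

View pics/f.png

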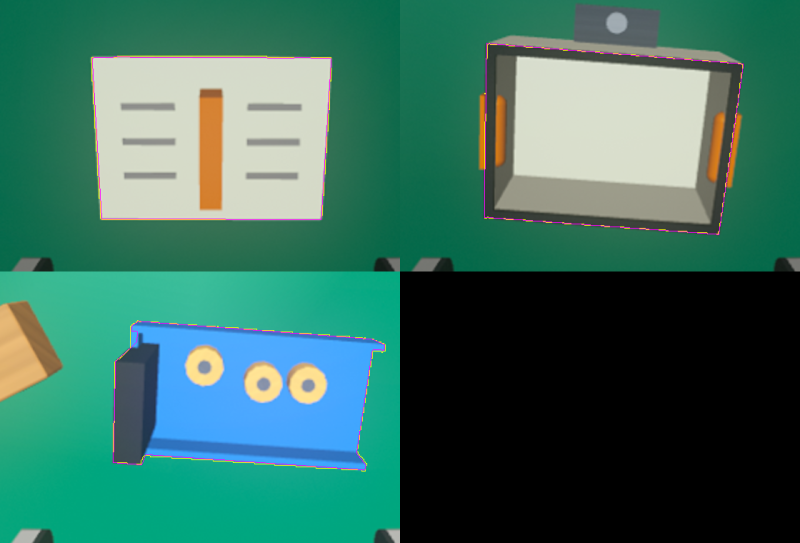

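All three fits are tight. Now grasp the tray, carry it and pour.

```bash
cat >> h.py <<'E'
BASE=np.array([582.07,-42.45,-4.43]); TR=np.array([509.46,-322.65,5.89]); COV=np.array([487.12,314.53,19.95])
def rz(d): return Ro.from_euler('z',d,degrees=True)
def noseTCP(n,al,th):
    R=rz(al)*Ro.from_euler('y',-th,degrees=True)
    return n-R.apply([-133,0,-52]), tilt(al-90,th)
M=np.array([BASE[0],BASE[1],70])
def pour(off,z,th):
    n=M+rz(BASE[2]).apply([0,off,0]);n[2]=z
    return noseTCP(n,BASE[2]-90,th)
E
python3 - <<'E'
from h import *
tab=np.array([*TR[:2],0])+rz(TR[2]).apply([63,0,56]); rot=[180,0,TR[2]-90]
for a in((-22,105,0),(-22,86,15),(-22,80,27),(-20,75,41)):
    print(np.round(pour(*a)[0]),solver.solve_ik(*pour(*a)) is not None)
effector.move_gripper(60,60)
arm.goto(tab+[0,0,70],rot); arm.move_l(tab,rate=80)
effector.move_gripper(0,60); print("w",status.read_gripper_width(),status.read_contact_force())
arm.move_l(tab+[0,0,120],rate=120)
print("w",status.read_gripper_width(),status.read_contact_force())
p,r=pour(-22,130,0); arm.move_l(p,r,rate=130)
arm.move_l(*pour(-22,92,0),rate=100)
print("t",status.read_clock()); snap("side","s1"); 
E
```

```text
[ 570. -197.  157.] True
[ 571. -179.  171.] True
[ 573. -159.  187.] True
[ 575. -128.  202.] True
w 13.370549318217845 [0.41456444 0.46187868 1.97107591]
w 13.525673149909128 [ 0.39891546 -0.18505548 -2.12256457]
t 10.7417
```

View pics/s1.png

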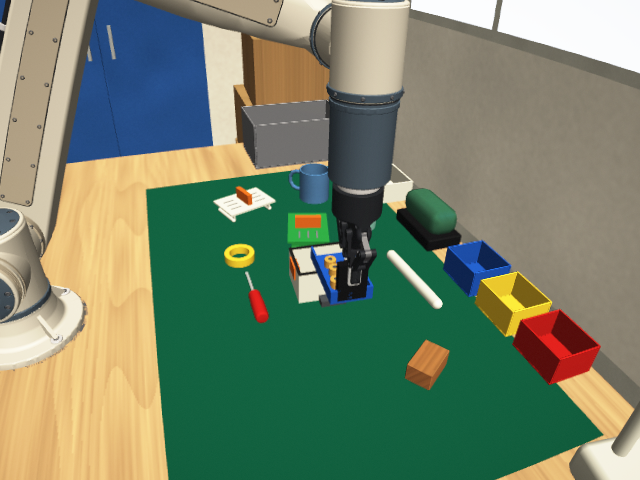

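The tray is held level with its nose over the base at (322,265), and the slugs are still aboard at (330,265). Tipping now.

```bash
python3 - <<'E'
from h import *
print(status.read_contact_force())
for a,v in(((-22,84,15),60),((-22,80,27),40),((-20,76,41),50)): arm.move_l(*pour(*a),rate=v)
arm.pause(1.0); print(status.read_contact_force(),status.read_clock())
snap("top","t2"); a=cv2.resize(cv2.imread("pics/t2.png")[170:290,270:430],None,fx=4,fy=4)
b=cv2.resize(snap("side","s2")[0][210:330,260:420],None,fx=4,fy=4)
cv2.imwrite("pics/p2.png",cv2.resize(np.hstack([a,b]),(800,300)))
E
```

```text
[ 0.65953869  0.73061536 -2.23278214]
[ 0.10998831  0.50387837 -0.91136172] 14.1167
```

View pics/p2.png

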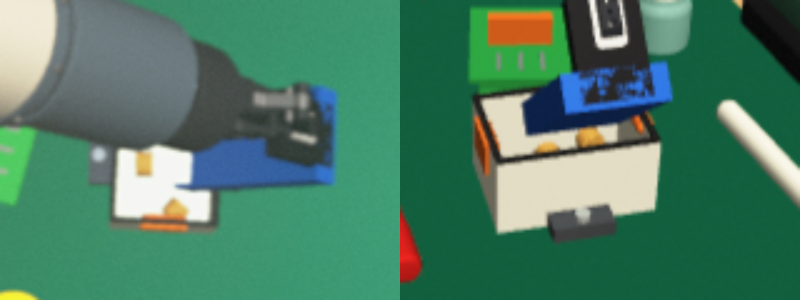

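The tool force fell by 1.32 N, which is exactly three slugs, and they can be seen in the well. Set the tray back down, then check the base from above.

```bash
python3 - <<'E'
from h import *
p,r=pour(-20,76,41); arm.move_l(p+[0,-30,70],r,rate=120)
tab=np.array([*TR[:2],0])+rz(TR[2]).apply([63,0,56]); rot=[180,0,TR[2]-90]
arm.move_l(pour(-60,125,0)[0],pour(-60,125,0)[1],rate=90)
arm.move_l(tab+[0,0,60],rot,rate=140)
arm.move_l(tab+[0,0,8],rate=80); print(arm.move_l(tab+[0,0,-4],rate=15,contact_N=4),status.read_tool_pos())
effector.move_gripper(50); print(status.read_contact_force())
arm.move_l(tab+[0,0,100],rate=150)
arm.goto([579,-41,241],[180,0,-94.4]); arm.pause(.3); a,_=snap("wrist","w3")
arm.goto([505,312,200],[180,0,-70]); arm.pause(.3); im,c=snap("wrist","w4")
p,s=fit(c,COVER,blob(masks(im)["ng"],(260,225)),[487,314,20]); print(p.round(2),s,status.read_clock())
b,_=snap("side","s3")
cv2.imwrite("pics/p3.png",cv2.resize(np.hstack([a,b]),(800,300),interpolation=cv2.INTER_AREA))
E
```

```text
True [ 572.41564686 -316.27809381   56.4054375 ]
[ 0.43314944  1.06806651 -0.18269732]
[487.49 314.53  19.9 ] 0.9894446047911598 24.2
```

View pics/p3.png

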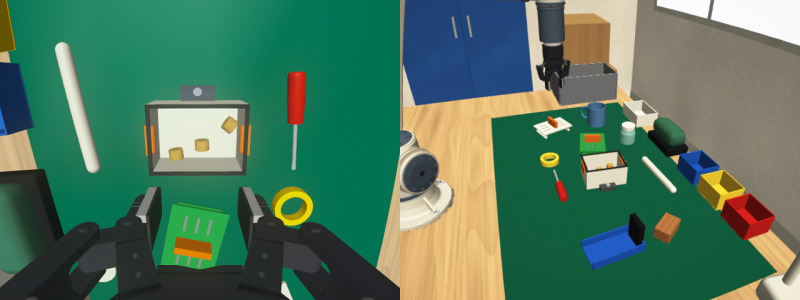

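All three slugs lie in the well and the tray stands flat on the bench at (613,243). Now grip the cover's rib, bring it over the base and check the alignment.

```bash
python3 - <<'E'
from h import *
im=cv2.imread("pics/w3.png");c=dict(np.load("pics/w3.npz"));c["k1"]=float(c["k1"]);mk=masks(im)["dark"]
ys,xs=np.nonzero(mk[160:285,225:405]);i=np.argmin(xs);b,s=fit(c,RING,blob(mk,(xs[i]+225,ys[i]+160)),BASE);print("base",b.round(2),round(s,3))
C=np.array([487.3,314.53,47.5]); 
effector.move_gripper(50,80); arm.goto(C+[0,0,60],[180,0,19.93-90]); arm.move_l(C,rate=60)
f0=status.read_contact_force(); effector.move_gripper(0,100); print("w",status.read_gripper_width(),np.array(status.read_contact_force())-f0,status.read_tool_pos())
arm.move_l(C+[0,0,110],rate=120); 
P=np.array([(b[0]+BASE[0])/2,(b[1]+BASE[1])/2,150]); yaw=(b[2]+BASE[2])/2-90; print(P,yaw)
arm.move_l(P+[0,0,10],[180,0,yaw],rate=180); arm.pause(.4); im,c=snap("wrist","w5"); print(status.read_tool_pos(),status.read_contact_force(),status.read_clock())
E
```

```text
base [582.24 -42.39  -4.33] 0.995
w 10.472547133948318 [-0.894059   -0.99323411  2.95475258] [487.53807193 314.70627638  48.00876453]
[582.15347581 -42.42219098 150.        ] -94.37860705057483
[582.13919438 -42.34293577 160.00615346] [ 0.36208283  0.06488836 -1.10521976] 30.2417
```

View pics/w5.png

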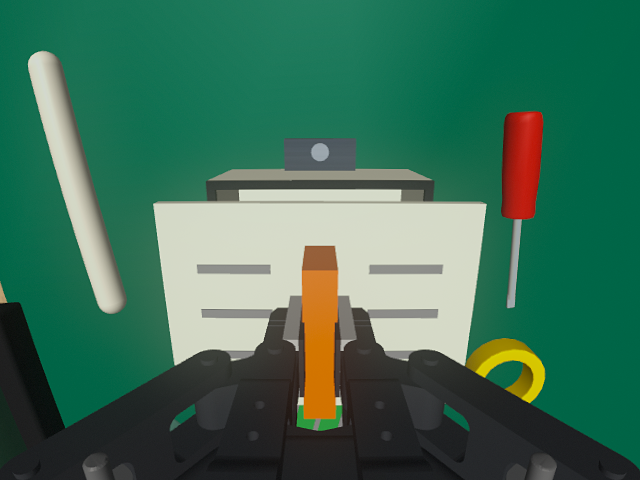

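The cover hangs over the base. Its far plate corners are at (154,202) and (486,202), and the seal's far corners are at (207,181) and (434,181). I'll compare these with the model's projection to get the cover's offset in the hand.

```bash
python3 - <<'E'
from h import *
c=dict(np.load("pics/w5.npz"));c["k1"]=float(c["k1"])
T=np.array([582.14,-42.34,160.0]);R=rz(-4.378)
zt=160-17.5-1
for dz in(-2,0,2): print("plate",proj(c,R.apply([[65,47,0],[65,-47,0],[-65,-47,0],[-65,47,0]])+[T[0],T[1],zt+dz]).round(1).tolist())
print("seal",proj(c,R.apply([[65,47,0],[65,-47,0],[-65,-47,0],[-65,47,0]])+[582.15,-42.42,70]).round(1).tolist())
im=cv2.imread("pics/w5.png");g=cv2.cvtColor(im,cv2.COLOR_BGR2GRAY).astype(int);w=(im.min(2)>150)
for y in(215,240,265,290): xs=np.nonzero(w[y,130:510])[0]+130; print(y,xs.min(),xs.max())
for x in(180,200,440,460): print(x,np.nonzero(w[150:300,x])[0].min()+150,end=" ")
E
```

```text
plate [[182.1, 399.1], [155.8, 202.8], [482.6, 203.1], [456.0, 399.5]]
plate [[180.7, 401.9], [153.7, 203.7], [484.7, 204.0], [457.4, 402.3]]
plate [[179.2, 404.7], [151.6, 204.7], [486.8, 205.0], [458.8, 405.1]]
seal [[218.1, 327.2], [205.5, 180.1], [433.1, 180.3], [420.2, 327.4]]
215 155 484
240 158 481
265 161 478
290 165 474
180 203 200 203 440 203 460 204
```

The offset in the hand is under 0.5 mm. Lower the cover, feel the entry, then press it home.

```bash
python3 - <<'E'
from h import *
P=np.array([582.15,-42.42,0.])
arm.move_l(P+[0,0,122],rate=60); hit=arm.move_l(P+[0,0,112],rate=20,contact_N=6)
print(hit,status.read_tool_pos(),status.read_contact_force())
if not hit:
    hit=arm.move_l(P+[0,0,86],rate=15,contact_N=28)
    for i in range(2): arm.pause(.3);print(hit,np.round(status.read_tool_pos(),2),np.round(status.read_contact_force(),1),status.read_clock())
E
```

```text
False [582.19807058 -42.46382443 111.98691604] [ 0.8535128   0.09316389 -0.10831519]
True [581.91 -42.37  94.05] [ 0.3 -0.   5.5] 33.2167
True [581.93 -42.38  94.04] [-0.1  1.   6. ] 33.5167
```

The cover is home at the expected height of 94 mm, but the steady push is only 6 N. I'll press a little harder.

```bash
python3 - <<'E'
from h import *
P=np.array([582.15,-42.42,0.]); z=93.8
while z>88:
    arm.move_l(P+[0,0,z],rate=10); arm.pause(.15); f=status.read_contact_force()[2]; print(round(z,1),round(f,1),end="; ")
    if f>22: break
    z-=.4
arm.pause(1.0); print(np.round(status.read_tool_pos(),2),status.read_tcp_rot(),status.read_contact_force(),status.read_gripper_width(),status.read_clock())
cv2.imwrite("pics/s6.png",cv2.resize(snap("side","s6f")[0][150:430,230:480],None,fx=2,fy=2))
E
```

```text
93.8 4.7; 93.4 7.2; 93.0 9.9; 92.6 11.8; 92.2 14.9; 91.8 16.5; 91.4 18.0; 91.0 20.8; 90.6 22.7; [582.3  -42.47  93.99] [ 1.79994697e+02 -6.28153528e-02 -9.42992436e+01] [-9.3828318   2.79506844 23.88216126] 10.187105096277936 38.1583
```

View pics/s6.png

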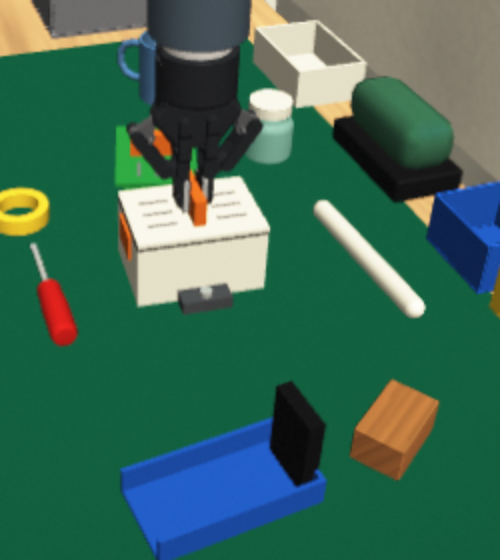

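The picture shows the cover closed flush on the base at (195,215), held at 24 N, with the empty tray flat on the bench at (225,480). Handing in.

```bash
python3 -c "
from station import order
print(order.job_done())"
```

```text
the job is handed in; nothing more can be done
None
```

I handed the job in at about 38 s: all three slugs are in the well, the empty tray is flat on the bench, and the cover is snapped home with the gripper still holding the rib and pressing at about 24 N; no verdict came back.

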